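Feel for the relieved end of a packing bar and load it in the jig

ROBOT

A 6-joint arm with a two-finger parallel gripper is mounted at the origin on a cart in front of the work surface, level with it; the furniture and walls round the work are solid. World frame = base frame: x ahead of the robot, y to its left, z up, the work surface at z = 0. Lengths are in m, angles in degrees, forces in N, time in s.
With the tool pointing down it reaches from about 0.25 to 0.725 m from the base axis. Payload 9.7 kg.
Tool frame: the origin (TCP) lies midway between the tips of the shut fingers; the grasp point (between the pads) lies 19 mm behind it; z points along the fingers, y is the line along which they close (so a half turn about z gives the same grasp; the last joint's range is limited). The gripper opens to 85 mm and grips with 20 to 120 N. Pads are 22 mm wide; open, the fingers measure 114 mm over their backs; the gripper's body (76 mm by 85 mm) begins 54 mm behind the grasp point. The pads swing forward as they close: fully open they stand 13 mm farther back than shut.
Start: joints at [-69.958, 4.979, 10.078, 95.1, 0, 90], TCP at [0.188, -0.517, 0.231] pointing down, gripper open.
Joint ranges: [-179.16, 179.16], [-48.56, 103.87], [-65.8, 70.77], [-126.05, 130.52], [-82.76, 87.17], [-180, 180]. Speed limits (degrees/s): [127.2, 127.2, 147.25, 180, 180, 180].

INTERFACE

Orientations are given as [roll, pitch, yaw] about the fixed x, y, z axes, in that order (R = Rz(yaw) Ry(pitch) Rx(roll)).
In Python, from workcell import * gives the robot as it stands.
- The arm moves only by the tool servo_tool, never from a script. Its argument "moves" is a list of rows, each a list of 4 numbers: the shift along the world's x, y, z in normalised numbers (1 is 60 cm), then the turn about the world's z in parts of the range, where 1.0 means pi rad. A call has 1 to 20 rows; each row is the pose to reach, as a shift and turn from the pose commanded when the call began; what a row does not reach only later rows make up. A row lasts 1/12 s, in which the tool goes at most 41.7 mm and 7.16 degrees, less where a joint would pass 70% of its speed; a pose out of reach is approached as far as the arm can. No shift or turn number may pass 1 either way. A call with a gripper value outside its range is refused whole. "claw" is the closure, from 0 (fully open) to 1 (shut), set as the call begins (left out, the last holds). The fingers move at their own pace and stop on an object; "force" is the grip in N (left out, the last holds). Time passes only in rows, so rows that repeat a pose let the fingers close. It gives the time, the measured TCP pose, the force, the opening and the grip force at its end, in the units of the state.
- get_obs(): the state, without advancing time (a new reading comes with each control period).
- camera(name): name is "scene" or "top" or "wrist"; returns the picture (384x512x3 uint8, red, green, blue); there is no depth.
- get_calibration(name): a dict with "fx", "fy", "cx", "cy" (pixels), "k1" (the pictures are not rectified: a ray, as slopes to the right and down, at radius r is drawn at 1 + k1 r^2 times it, then the intrinsics apply), "rvec" (rotation vector, rad) and "tvec" (3), from world to camera coordinates, as OpenCV has them; the wrist camera has in their place "tool_from_camera" (4x4, takes a point from camera to tool coordinates, whose origin is the TCP and whose axes are the flange's). Camera axes: x right, y down, z forward; pixel columns grow to the right and rows downward; lengths in m; the calibration is good to about 2 mm. A picture is of the moment at which its call begins: read the wrist's pose just before it. get_calibration takes no time and is no camera call.
- job_done(): hands the job in; it is judged then, once.
The state is a dict: "time": time; "q": joint angles; "qd": joint speeds; "joint_efforts": joint torques, N m; "ee_pos": TCP position; "tcp_rot": TCP orientation; "wrist_force": force on the tool from outside, world axes, zero at the start; "torque": the same for the moment, N m; "opening": finger opening in m; "grasp_force": force on a finger pad.
Only numpy, scipy, OpenCV 4.12 (cv2) and the standard library are available. Lean on these libraries where they do the work, as an engineer would, in place of code of your own. Each camera call takes 0.05 s, during which the arm holds its last target. There are 200 camera calls.

TASK

The black nylon packing bar looks the same both ways round, but one of its two ends has a hidden foot underneath and the other is hollow beneath. While it still lies on the bench, press down on its ends with the fingers until you find the hollow one, which dips, and hold it down for a moment; then lay the bar in the grey jig with that end over the raised ledge, flat on the bed, push it home against the end stop and let go. Leave the tin, the tape roll, the pliers and the spanner where they are.

Things in the scene. Friction and masses are not known exactly. Their poses are not given: they have to be found in the camera images.
- packing_bar: Loose black nylon bar 160 (x) x 50 (y) x 28 mm (z), about 0.25 kg, a steel screw head 28 mm either side of its middle. Lies flat at any yaw, always this way up. Origin: middle of length and width, at the underside's lowest plane. Both ends are cut back 8 mm underneath over the last 50 mm; under one (+x or -x: the frame does not say, feel for it) a foot set in from the edges fills the gap.
- bar_top (a point): Centre of the bar's top face; axes as the bar's. Pressed 12 mm from an end (68 mm from here along x): the hollow end sinks 5 to 6 mm there until it meets the bench, the bar tilting about 0.16 rad; this takes 5 to 9 N downward and some 6 N sideways by friction (more if struck fast). Released, it falls back flat. The end with the foot stays firm.
- jig: Grey steel jig fixed on the bench. Base plate 200 (x) x 100 (y) x 12 mm; its top is the bed. Origin: centre of the underside. End stop and ledge at the +x end, -x end open. Four corner guides about 12 mm high with rounded tops, at x = -65 to -39 and 39 to 65 mm, stand 54 mm apart across y for the 50 mm bar; between them (x = -39 to 39 mm) both sides are free for the fingers.
- jig_stop (a point): Top edge, in the middle, of the end stop's inner face, which is at x = 80 mm in the jig's frame; the stop crosses the jig, 34 mm high above the bed. Axes as the jig's. A fixed toggle clamp of the bench, its red lever about 130 mm high, stands beside the jig on the far side: carry the bar above or clear of it.
- jig_ledge (a point): Centre of the top of the raised ledge, 6 mm above the bed, 26 mm long along x (54 to 80 mm in the jig's frame, right before the stop), 50 mm wide. With the hollow end over it the bar lies flat; the other way round the bar stays tilted by about 0.07 rad.
- jig_home (a point): Point on the bed where the bar's origin is when the bar is home: x = 0, y = 0, z = 12 mm in the jig's frame; axes as the jig's (x towards the stop, the bar's length along x, z up).
- tin: Bystander: open round metal tin, 73 mm across, 42 mm high; origin at the centre of its underside.
- tape_roll: Bystander: roll of masking tape lying flat, 68 mm across, 24 mm high; origin at the centre of its underside.
- pliers: Bystander: blue-handled pliers lying flat, 168 x 59 x 13 mm, long along its y; origin at the centre of its underside.
- spanner: Bystander: small ring spanner lying flat, 162 x 30 x 7 mm, long along its x; origin at the centre of its underside.

How it is judged (in metres and radians):
On the way:
1. the bar, still lying on the bench where it was found (within 40 mm), is pressed by the fingers so that its hollow end dips (tilt over 0.08 rad) for 0.2 s (angle between packing_bar's own z axis and vertical above 0.08 rad and contact force between the fingers and packing_bar above 0.5 N and distance of packing_bar from where it was at the start of the episode below 0.04 m), for 0.2 s.
At the end, for the whole second after the job is handed in: The bar lies at rest and released in the jig, flat on the bed (tilt under 0.03 rad, height within 3 mm; possible only with its hollow end over the ledge), between the guides (within 6 mm across and 0.08 rad) and home against the end stop (within 4 mm) (angle between packing_bar's own z axis and vertical below 0.03 rad and x of packing_bar in the frame of jig_home between -0.004 and 0.003 m and y of packing_bar in the frame of jig_home between -0.006 and 0.006 m and z of packing_bar in the frame of jig_home between -0.003 and 0.003 m and angle between the x axis of packing_bar and the x axis of jig_home, either way round below 0.08 rad and linear speed of packing_bar below 0.01 m/s); the robot touches nothing.
It fails at once if a bystander (tin, tape roll, pliers or spanner) is moved by more than 30 mm (distance of any of tin, tape_roll, pliers, spanner from where it was at the start of the episode above 0.03 m).
It also fails if it takes over 59 s, if anything falls off the work surface, if the arm or the gripper's body presses on something with over 40 N, if the wrist force passes 120 N, or if a joint passes its speed limit or range.

## Working session

There is one attempt and no reset: what is moved stays moved. The work goes in short steps, Python scripts to look and compute and a tool call to move; the robot and the scene stay as the last step left them, time stands still between calls to the robot, and variables do not carry over. Pictures are saved under pics/ and viewed, at most 10 in all, crops included, and the job is handed in when it is done.

Besides the shell and the picture viewer there is one more tool, called as name([rows], argument=value, ...), one row to a line, values as JSON. servo_tool: Moves the arm, as the interface text tells. Its arguments: {"type":"object","properties":{"moves":{"type":"array","items":{"type":"array","items":{"type":"number"}}},"claw":{"type":"number"},"force":{"type":"number"}},"required":["moves"]}

```bash
mkdir -p pics; ls; python3 - <<'E'
from workcell import *
import cv2
for n in ("top","scene"):
    im=camera(n); cv2.imwrite(f"pics/{n}0.png",im[:,:,::-1]); print(get_calibration(n))
print(get_calibration("wrist")); o=get_obs(); print(o["time"],o["ee_pos"],o["tcp_rot"])
E
```

```text
pics
{'fx': 353.87625317013715, 'fy': 353.87625317013715, 'cx': 255.9249962095094, 'cy': 194.42531443520798, 'k1': -0.06594177963468524, 'rvec': array([ 2.14359587, -2.15503588,  0.17394131]), 'tvec': array([-1.15529737e-04,  5.47623792e-01,  8.60219653e-01])}
{'fx': 387.48005975677336, 'fy': 387.48005975677336, 'cx': 255.48777999748287, 'cy': 193.18335163440904, 'k1': -0.06302684029994951, 'rvec': array([ 0.76735849, -2.5458211 ,  1.13293156]), 'tvec': array([0.45935033, 0.24123584, 0.66759354])}
{'fx': 293.1495501317019, 'fy': 293.1495501317019, 'cx': 253.46907807409718, 'cy': 186.21591617760458, 'k1': -0.05915323860205733, 'tool_from_camera': array([[-1.55982335e-04, -9.61190732e-01, -2.75884673e-01,
         7.03107426e-02],
       [ 9.99999986e-01, -1.34938740e-04, -9.52588857e-05,
        -4.20609710e-04],
       [ 5.43344278e-05, -2.75884685e-01,  9.61190740e-01,
        -1.42515200e-01],
       [ 0.00000000e+00,  0.00000000e+00,  0.00000000e+00,
         1.00000000e+00]])}
0.1 [ 0.18841172 -0.51649688  0.23065248] [-1.79931076e+02 -1.38128964e-03  2.00406501e+01]
```

View pics/top0.png

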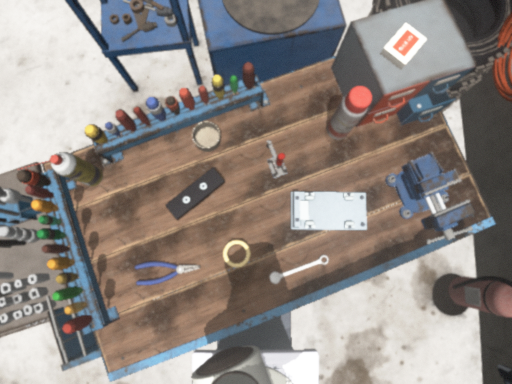

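View pics/scene0.png

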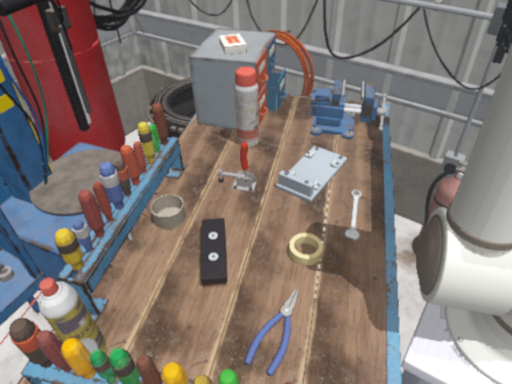

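The top view shows the bar at about (195,193), the jig at (329,211), the tin at (206,136), the tape at (236,252), the pliers at (168,272), the spanner at (300,270) and the clamp at (276,160). In the scene view the bar is at about (213,250) and the jig at (313,172).

```bash
cat > h.py <<'E'
import numpy as np, cv2
from workcell import *
def KD(c): return np.array([[c["fx"],0,c["cx"]],[0,c["fy"],c["cy"]],[0,0,1]]),np.array([c["k1"],0,0,0,0.])
def pose(name,obs=None):
    c=get_calibration(name)
    if name=="wrist":
        from scipy.spatial.transform import Rotation as Ro
        T=np.eye(4);T[:3,:3]=Ro.from_euler("xyz",obs["tcp_rot"],degrees=True).as_matrix();T[:3,3]=obs["ee_pos"]
        T=T@c["tool_from_camera"]; return c,T[:3,:3],T[:3,3]
    R=cv2.Rodrigues(c["rvec"])[0]; return c,R.T,-R.T@c["tvec"]
def cast(name,px,z,obs=None):
    c,R,o=pose(name,obs); K,D=KD(c)
    u=cv2.undistortPoints(np.array(px,float).reshape(-1,1,2),K,D).reshape(-1,2)
    d=np.c_[u,np.ones(len(u))]@R.T
    return o+d*((z-o[2])/d[:,2])[:,None]
def proj(name,P,obs=None):
    c,R,o=pose(name,obs); K,D=KD(c)
    rv=cv2.Rodrigues(R.T)[0]
    return cv2.projectPoints(np.array(P,float).reshape(-1,1,3),rv,-R.T@o,K,D)[0].reshape(-1,2)
def blob(mask,x0,y0,x1,y1):
    m=np.zeros_like(mask);m[y0:y1,x0:x1]=mask[y0:y1,x0:x1]
    cs=cv2.findContours(m,cv2.RETR_EXTERNAL,cv2.CHAIN_APPROX_NONE)[0]
    return max(cs,key=cv2.contourArea)
def rect(name,cnt,z,obs=None):
    P=cast(name,cnt.reshape(-1,2),z,obs)[:,:2].astype(np.float32)
    r=cv2.minAreaRect(P*1000); return r
E
python3 - <<'E'
from h import *
im=cv2.imread("pics/top0.png"); hsv=cv2.cvtColor(im,cv2.COLOR_BGR2HSV)
bm=((hsv[...,2]<58)).astype(np.uint8)*255
bm=cv2.morphologyEx(bm,cv2.MORPH_CLOSE,np.ones((9,9)))
c=blob(bm,155,160,235,225); print("bar",rect("top",c,.028),cv2.boundingRect(c))
jm=((hsv[...,1]<60)&(hsv[...,2]>120)).astype(np.uint8)*255
c=blob(jm,280,180,380,240); print("jig",rect("top",c,.012),cv2.boundingRect(c))
for n,p in dict(tin=(206,133),tape=(237,252),pl0=(137,268),pl1=(199,267),sp0=(272,280),sp1=(327,259),clamp=(276,160)).items(): print(n,cast("top",[p],.01)[0].round(3))
cv2.imwrite("pics/j.png",np.hstack([cv2.resize(im[180:240,270:380],None,fx=4,fy=4,interpolation=2),cv2.resize(cv2.imread("pics/scene0.png")[130:210,260:360],(300,240),interpolation=2)]))
E
```

```text
Traceback (most recent call last):
  File "h.py", line 23, in blob
    return max(cs,key=cv2.contourArea)
ValueError: max() iterable argument is empty
```

```bash
python3 - <<'E'
from h import *
im=cv2.imread("pics/top0.png"); hsv=cv2.cvtColor(im,cv2.COLOR_BGR2HSV)
print(hsv[205,182],hsv[178,212],hsv[185,175],hsv[210,210])
bm=((hsv[...,2]<80)&(hsv[...,1]<70)).astype(np.uint8)*255
bm=cv2.morphologyEx(bm,cv2.MORPH_CLOSE,np.ones((9,9),np.uint8))
c=blob(bm,155,160,235,225); print("bar",rect("top",c,.028),cv2.boundingRect(c))
jm=((hsv[...,1]<60)&(hsv[...,2]>120)).astype(np.uint8)*255
c=blob(jm,280,180,380,240); print("jig",rect("top",c,.012),cv2.boundingRect(c))
for n,p in dict(tin=(206,133),tape=(237,252),pl0=(137,268),pl1=(199,267),sp0=(272,280),sp1=(327,259),clamp=(276,160)).items(): print(n,cast("top",[p],.01)[0].round(3))
cv2.imwrite("pics/j.png",np.hstack([cv2.resize(im[180:240,270:380],None,fx=4,fy=4,interpolation=2),cv2.resize(cv2.imread("pics/scene0.png")[130:210,260:360],(300,240),interpolation=2)]))
E
```

```text
[160  10  76] [ 0 10 75] [ 14  86 136] [ 12  84 155]
bar ((554.5275268554688, 152.84793090820312), (51.19948196411133, 155.85198974609375), 39.922637939453125) (167, 168, 57, 51)
jig ((508.8935241699219, -196.41615295410156), (209.58969116210938, 108.16493225097656), 89.77369689941406) (290, 190, 80, 42)
tin [0.721 0.131 0.01 ]
tape [0.403 0.046 0.01 ]
pl0 [0.362 0.304 0.01 ]
pl1 [0.365 0.144 0.01 ]
sp0 [ 0.331 -0.043  0.01 ]
sp1 [ 0.383 -0.186  0.01 ]
clamp [ 0.645 -0.058  0.01 ]
```

View pics/j.png

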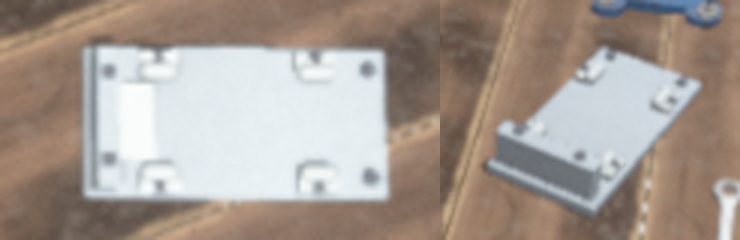

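The jig's end stop and ledge are on its left, on the world +y side, and the sizes fit (bar 156x51, jig about 200x100). I'll move over the jig for a close look.

Units first: shifts go in shares of 60 cm and turns go in shares of pi rad. So 33 cm is 0.55, 30.5 cm is 0.5083, -1.22 rad is -0.3883.

servo_tool([
  [0.55, 0.5083, 0.0333, -0.3883],
  [0.55, 0.5083, 0.0333, -0.3883],
  [0.55, 0.5083, 0.0333, -0.3883],
  [0.55, 0.5083, 0.0333, -0.3883],
  [0.55, 0.5083, 0.0333, -0.3883],
  [0.55, 0.5083, 0.0333, -0.3883],
  [0.55, 0.5083, 0.0333, -0.3883],
  [0.55, 0.5083, 0.0333, -0.3883],
  [0.55, 0.5083, 0.0333, -0.3883],
  [0.55, 0.5083, 0.0333, -0.3883],
  [0.55, 0.5083, 0.0333, -0.3883],
  [0.55, 0.5083, 0.0333, -0.3883],
  [0.55, 0.5083, 0.0333, -0.3883],
  [0.55, 0.5083, 0.0333, -0.3883],
  [0.55, 0.5083, 0.0333, -0.3883],
  [0.55, 0.5083, 0.0333, -0.3883],
  [0.55, 0.5083, 0.0333, -0.3883],
], claw=1)

```text
time: 1.52
ee_pos: [0.3634, -0.3671, 0.2508]
tcp_rot: [-178.1, 0.1, -46.3]
wrist_force: [-0.4, 0.1, -0.2]
opening: 0.0002
grasp_force: 0.0
```

```bash
python3 - <<'E'
from h import *
o=get_obs(); im=camera("wrist")[:,:,::-1].copy(); cv2.imwrite("pics/w1.png",im)
import pickle; pickle.dump(o,open("w1.pkl","wb"))
print(o["time"],o["ee_pos"],o["tcp_rot"],o["q"],o["wrist_force"])
E
```

```text
1.5167 [ 0.36337767 -0.3671352   0.25080037] [-1.78137673e+02  5.59706130e-02 -4.62660889e+01] [-46.32205414   0.89175971   7.98646911  97.15249971   1.86227179
 179.94400517] [-0.41077752  0.08600095 -0.16121388]
```

View pics/w1.png

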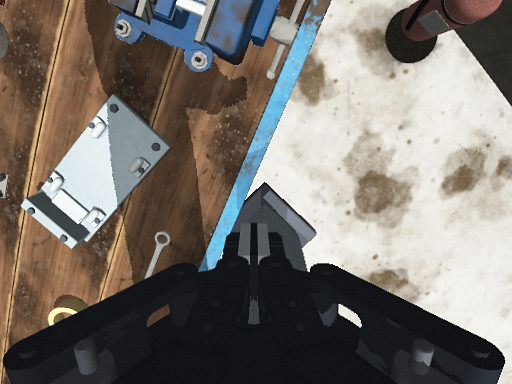

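The wrist stopped because joint 6 reached +180°, so I'll use the other half turn (yaw about 130°). The picture shows the jig at about (95,170), with its stop at the lower left (55,220).

To row units: 24 cm is 0.4, 22 cm is 0.3667, 2.4 rad is 0.7639.

servo_tool([
  [0.0167, 0.0333, 0, 0.0382],
  [0.0333, 0.0667, 0, 0.0764],
  [0.05, 0.1, 0, 0.1146],
  [0.0667, 0.1333, 0, 0.1528],
  [0.0833, 0.1667, 0, 0.191],
  [0.1, 0.2, 0, 0.2292],
  [0.1167, 0.2333, 0, 0.2674],
  [0.1333, 0.2667, 0, 0.3056],
  [0.1333, 0.3, 0, 0.3438],
  [0.1333, 0.3333, 0, 0.382],
  [0.1333, 0.3667, 0, 0.4202],
  [0.1333, 0.4, 0, 0.4584],
  [0.1333, 0.4, 0, 0.4966],
  [0.1333, 0.4, 0, 0.5348],
  [0.1333, 0.4, 0, 0.573],
  [0.1333, 0.4, 0, 0.6112],
  [0.1333, 0.4, 0, 0.6494],
  [0.1333, 0.4, 0, 0.6875],
  [0.1333, 0.4, 0, 0.7257],
  [0.1333, 0.4, 0, 0.7639],
])

```text
time: 3.23
ee_pos: [0.4438, -0.1266, 0.2508]
tcp_rot: [-178.1, 0.0, 91.7]
wrist_force: [-0.0, 0.0, -0.4]
opening: -0.0002
grasp_force: 0.0
```

To row units: 0.67 rad is 0.2133.

servo_tool([
  [0, 0, 0, 0.0382],
  [0, 0, 0, 0.0764],
  [0, 0, 0, 0.1146],
  [0, 0, 0, 0.1528],
  [0, 0, 0, 0.191],
  [0, 0, 0, 0.2133],
  [0, 0, 0, 0.2133],
  [0, 0, 0, 0.2133],
])

```text
time: 3.9
ee_pos: [0.4437, -0.1267, 0.2508]
tcp_rot: [-178.2, 0.1, 129.6]
wrist_force: [-0.3, -0.3, 0.2]
opening: 0.0002
grasp_force: 0.0
```

```bash
python3 - <<'E'
from h import *
o=get_obs(); im=camera("wrist")[:,:,::-1].copy(); cv2.imwrite("pics/w2.png",im)
import pickle; pickle.dump(o,open("w2.pkl","wb"))
print(o["time"],o["ee_pos"],o["tcp_rot"],o["q"],o["wrist_force"])
E
```

```text
3.9 [ 0.44370085 -0.12674654  0.2508217 ] [-1.78152842e+02  5.65619376e-02  1.29553950e+02] [-14.99294155  -5.58924853   1.72413475  98.3389899   -1.5373923
  35.46778105] [-0.29486614 -0.2799681   0.22053124]
```

View pics/w2.png

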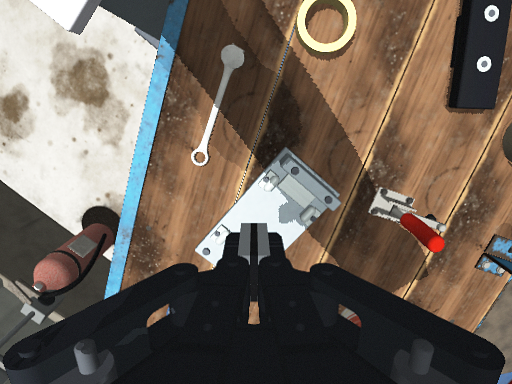

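The wrist view shows the jig's stop end at (305,175), the bar at (480,50), the clamp at (415,220) and the tape at (327,25). I'll enlarge the jig to pick its corners.

```bash
python3 - <<'E'
from h import *
a=cv2.imread("pics/w1.png")[85:255,15:180]; b=cv2.imread("pics/w2.png")[140:275,190:350]
A=cv2.resize(a,None,fx=2.4,fy=2.4,interpolation=2);B=cv2.resize(b,None,fx=2.4,fy=2.4,interpolation=2)
H=max(A.shape[0],B.shape[0]);o=np.zeros((H,A.shape[1]+B.shape[1],3),np.uint8);o[:A.shape[0],:A.shape[1]]=A;o[:B.shape[0],A.shape[1]:]=B
print(A.shape,B.shape);cv2.imwrite("pics/j2.png",o)
E
```

```text
(408, 396, 3) (324, 384, 3)
```

View pics/j2.png

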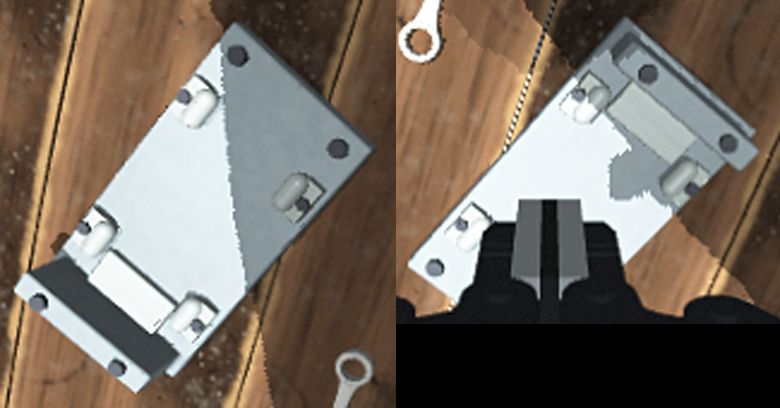

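In crop pixels, the left view (w1) shows the base end corners at (236,25) and (373,150), and the ledge's bed-side edge from (118,250) to (182,297). The right view (w2) shows the base corners at (626,18) and (757,130), the ledge at (631,83), (693,137), (672,165) and (610,105), and base corner (410,262).

```bash
python3 - <<'E'
from h import *
import pickle
o1,o2=[pickle.load(open(f,"rb")) for f in("w1.pkl","w2.pkl")]
c1=lambda P:np.array(P)/2.4+[15,85]-.3
c2=lambda P:(np.array(P)-[396,0])/2.4+[190,140]-.3
s=lambda n,a:print(n,(a[:,:2]*1000).round(0).tolist())
s("w1 -x corners",cast("wrist",c1([(236,25),(373,150)]),.012,o1))
s("w1 -x bolts",cast("wrist",c1([(236,55),(338,149)]),.013,o1))
s("w1 ledge bed edge, stop edge",cast("wrist",c1([(118,250),(182,297),(160,333),(90,278)]),.018,o1))
s("w1 guides tops",cast("wrist",c1([(203,105),(290,190),(103,238),(190,312)]),.024,o1))
s("w2 base corners",cast("wrist",c2([(626,18),(757,130),(410,262)]),.012,o2))
s("w2 ledge",cast("wrist",c2([(631,83),(693,137),(672,165),(610,105)]),.018,o2))
s("w2 guides",cast("wrist",c2([(592,103),(685,182),(476,225)]),.024,o2))
s("top corners",cast("top",np.array([(83,47),(83,199),(388,47),(388,199)])/4+[270,180]-.4,.012))
im=cv2.imread("pics/w2.png");hsv=cv2.cvtColor(im,cv2.COLOR_BGR2HSV)
# screws of bar in w2 and top
s("bar screws w2",cast("wrist",[(491,13),(484,64)],.029,o2))
t=cv2.imread("pics/top0.png");g=t.min(2);m=(g>130).astype(np.uint8);m[:165]=0;m[225:]=0;m[:,:160]=0;m[:,230:]=0
n,l,st,ce=cv2.connectedComponentsWithStats(m);print(st[1:,4],ce[1:]);s("bar screws top",cast("top",ce[1:],.029))
E
```

```text
w1 -x corners [[555.0, -296.0], [458.0, -295.0]]
w1 -x bolts [[545.0, -283.0], [472.0, -283.0]]
w1 ledge bed edge, stop edge [[530.0, -146.0], [485.0, -150.0], [482.0, -121.0], [534.0, -119.0]]
w1 guides tops [[539.0, -254.0], [476.0, -250.0], [539.0, -150.0], [475.0, -150.0]]
w2 base corners [[462.0, -94.0], [560.0, -94.0], [459.0, -290.0]]
w2 ledge [[486.0, -119.0], [533.0, -120.0], [536.0, -140.0], [486.0, -136.0]]
w2 guides [[476.0, -140.0], [546.0, -141.0], [472.0, -238.0]]
top corners [[560.0, -94.0], [460.0, -92.0], [559.0, -298.0], [458.0, -293.0]]
bar screws w2 [[537.0, 177.0], [574.0, 134.0]]
[ 1  1 52 51] [[182.         166.        ]
 [172.         169.        ]
 [202.71153846 185.71153846]
 [185.78431373 199.31372549]]
bar screws top [[625.0, 190.0], [618.0, 216.0], [573.0, 135.0], [537.0, 178.0]]
```

The fixes agree. The jig's centre is at (0.509,-0.195) with its axis at about 89.5° and the stop toward +y. The bar's centre is at (0.555,0.156), its axis is at 130.3°, and its screws are 56 mm apart as specified. Next I'll go to end A at (0.599,0.104).

servo_tool([
  [0.2583, 0.385, 0, 0],
  [0.2583, 0.385, 0, 0],
  [0.2583, 0.385, 0, 0],
  [0.2583, 0.385, 0, 0],
  [0.2583, 0.385, 0, 0],
  [0.2583, 0.385, 0, 0],
  [0.2583, 0.385, 0, 0],
  [0.2583, 0.385, 0, 0],
  [0.2583, 0.385, 0, 0],
  [0.2583, 0.385, -0.0667, 0],
  [0.2583, 0.385, -0.1333, 0],
  [0.2583, 0.385, -0.2, 0],
  [0.2583, 0.385, -0.25, 0],
  [0.2583, 0.385, -0.3, 0],
  [0.2583, 0.385, -0.3333, 0],
  [0.2583, 0.385, -0.35, 0],
  [0.2583, 0.385, -0.3583, 0],
  [0.2583, 0.385, -0.3633, 0],
  [0.2583, 0.385, -0.3633, 0],
])

```text
time: 5.53
ee_pos: [0.599, 0.1035, 0.0338]
tcp_rot: [-178.2, 0.1, 129.6]
wrist_force: [-0.0, -0.0, 0.4]
opening: 0.0001
grasp_force: 0.0
```

To row units: -0.6 cm is -0.01, -0.5 cm is -0.0083.

servo_tool([
  [0, 0, -0.0017, 0],
  [0, 0, -0.0033, 0],
  [0, 0, -0.005, 0],
  [0, 0, -0.0067, 0],
  [0, 0, -0.0083, 0],
  [0, 0, -0.01, 0],
  [0, 0, -0.01, 0],
])

```text
time: 6.12
ee_pos: [0.5992, 0.1036, 0.0273]
tcp_rot: [-178.2, 0.1, 129.6]
wrist_force: [1.4, -1.2, 4.0]
opening: -0.0001
grasp_force: 1.9
```

To row units: -0.2 cm is -0.0033, -0.15 cm is -0.0025.

servo_tool([
  [0, 0, -0.0008, 0],
  [0, 0, -0.0017, 0],
  [0, 0, -0.0025, 0],
  [0, 0, -0.0033, 0],
  [0, 0, -0.0033, 0],
])

```text
time: 6.53
ee_pos: [0.5986, 0.1038, 0.0247]
tcp_rot: [-178.1, 0.1, 129.6]
wrist_force: [2.0, -1.4, 2.8]
opening: -0.0
grasp_force: 2.0
```

The end sinks under a low force, so A looks hollow. I'll press a bit further and hold.

To row units: -0.2 cm is -0.0033, -0.15 cm is -0.0025.

servo_tool([
  [0, 0, -0.0008, 0],
  [0, 0, -0.0017, 0],
  [0, 0, -0.0025, 0],
  [0, 0, -0.0033, 0],
  [0, 0, -0.0033, 0],
  [0, 0, -0.0033, 0],
  [0, 0, -0.0033, 0],
  [0, 0, -0.0033, 0],
  [0, 0, -0.0033, 0],
  [0, 0, -0.0033, 0],
])

```text
time: 7.37
ee_pos: [0.5986, 0.1038, 0.0228]
tcp_rot: [-178.1, 0.1, 129.6]
wrist_force: [0.7, -1.4, 5.2]
opening: -0.0001
grasp_force: 2.7
```

```bash
python3 - <<'E'
from h import *
o=get_obs();print(o["ee_pos"],o["wrist_force"])
im=camera("wrist")[:,:,::-1];cv2.imwrite("pics/w3.png",im)
s=camera("scene")[:,:,::-1];cv2.imwrite("pics/s3.png",s)
a=cv2.imread("pics/scene0.png")
cv2.imwrite("pics/d3.png",np.hstack([cv2.resize(im,(440,330)),cv2.resize(s[200:310,160:280],(360,330),interpolation=2)]))
E
```

```text
[0.59858196 0.10379779 0.02283877] [ 0.74169126 -1.35185141  5.16033382]
```

View pics/d3.png

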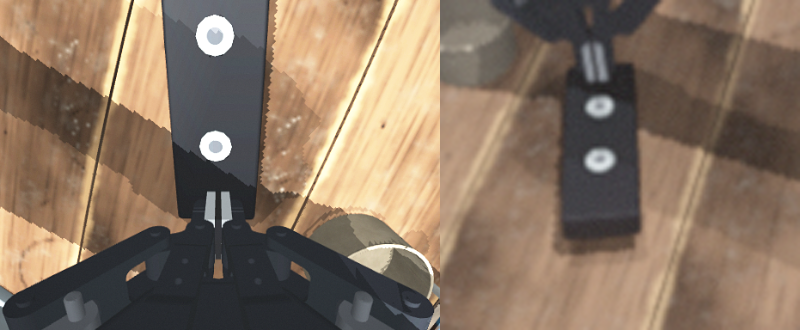

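The bar's far end is visibly raised and the tip sank 5 mm at about 5 N, so A is the hollow end, and it was held for over 0.5 s. Now I'll lift and re-measure the bar.

servo_tool([
  [0, 0, 0.0033, 0],
  [0, 0, 0.0067, 0],
  [0, 0, 0.01, 0],
  [0, 0, 0.0167, 0],
  [0, 0, 0.05, 0],
  [0, 0, 0.1, 0],
  [0, 0, 0.15, 0],
  [0, 0, 0.2, 0],
  [0, 0, 0.2, 0],
  [0, 0, 0.2, 0],
])

```text
time: 8.3
ee_pos: [0.5995, 0.104, 0.1448]
tcp_rot: [-178.3, 0.1, 129.7]
wrist_force: [-0.4, 0.0, -1.1]
opening: -0.0001
grasp_force: 0.0
```

```bash
cat > scr.py <<'E'
from h import *
def screws(z=.029,save=None,ref=None):
    o=get_obs(); im=camera("wrist")[:,:,::-1].copy()
    if save: cv2.imwrite(save,im)
    g=im.min(2); m=(g>150).astype(np.uint8)
    m=cv2.morphologyEx(m,cv2.MORPH_CLOSE,np.ones((7,7),np.uint8))
    out=[]
    for c in cv2.findContours(m,cv2.RETR_EXTERNAL,cv2.CHAIN_APPROX_NONE)[0]:
        a=cv2.contourArea(c)
        if a<100: continue
        (p,(w,h),_)=cv2.fitEllipse(c)
        if .75<w/h and a/(np.pi*w*h/4)>.9: out.append((p,a))
    P=cast("wrist",[p for p,_ in out],z,o)[:,:2]
    print(o["time"],o["ee_pos"],o["tcp_rot"]);
    for q,(p,a) in zip(P,out): print(np.round(p),a,(q*1000).round(1))
    return P
E
python3 - <<'E'
from scr import *
P=screws(save="pics/w4.png")
for i in range(len(P)):
  for j in range(i):
    d=P[i]-P[j];L=np.linalg.norm(d)
    if abs(L-.056)<.006: print("mid",(P[i]+P[j])/2,"L",L,"ang",np.degrees(np.arctan2(d[1],d[0])))
E
```

```text
8.3 [0.59949114 0.10401138 0.14482489] [-1.78310938e+02  1.44648145e-01  1.29650109e+02]
[255. 133.] 306.0 [570.  136.9]
[255.  65.] 359.5 [534.6 180.1]
mid [0.55232416 0.15848585] L 0.05582041152925477 ang 129.3298935980568
```

To row units: -13.7 cm is -0.2283, 5.4 cm is 0.09.

servo_tool([
  [-0.04, 0.045, 0, 0],
  [-0.0783, 0.09, 0, 0],
  [-0.0783, 0.09, 0, 0],
  [-0.0783, 0.09, -0.05, 0],
  [-0.0783, 0.09, -0.1, 0],
  [-0.0783, 0.09, -0.15, 0],
  [-0.0783, 0.09, -0.1917, 0],
  [-0.0783, 0.09, -0.2167, 0],
  [-0.0783, 0.09, -0.2283, 0],
  [-0.0783, 0.09, -0.2283, 0],
  [-0.0783, 0.09, -0.2283, 0],
], claw=0)

```text
time: 9.27
ee_pos: [0.5514, 0.1577, 0.0057]
tcp_rot: [-178.1, 0.0, 129.6]
wrist_force: [0.9, 0.7, 0.9]
opening: 0.0852
grasp_force: 0.0
```

servo_tool([
  [0, 0, 0, 0],
  [0, 0, 0, 0],
  [0, 0, 0, 0],
  [0, 0, 0, 0],
  [0, 0, 0, 0],
  [0, 0, 0, 0],
  [0, 0, 0, 0],
  [0, 0, 0, 0],
], claw=1, force=40)

```text
time: 9.93
ee_pos: [0.5522, 0.1579, 0.0071]
tcp_rot: [-178.2, 0.1, 129.6]
wrist_force: [-0.5, -0.2, 5.8]
opening: 0.0495
grasp_force: 42.1
```

Gripped at 49.5 mm. Now I'll lift, then carry and turn by +140°, passing above the clamp.

To row units: -31 cm is -0.5167, -4.3 cm is -0.0717, 1.78 rad is 0.5666.

servo_tool([
  [0, 0, 0.0333, 0],
  [0, 0, 0.0833, 0],
  [0, 0, 0.15, 0],
  [0, 0, 0.2167, 0],
  [0, 0, 0.2833, 0],
  [0, 0, 0.3167, 0.0318],
  [0, 0, 0.3167, 0.07],
  [0, 0, 0.3167, 0.1082],
  [0, -0.0333, 0.3167, 0.1464],
  [0, -0.0667, 0.3167, 0.1846],
  [-0.0167, -0.1, 0.3167, 0.2228],
  [-0.0167, -0.1333, 0.3167, 0.261],
  [-0.0333, -0.1667, 0.3167, 0.2992],
  [-0.0333, -0.2167, 0.3167, 0.3374],
  [-0.05, -0.2667, 0.3167, 0.3756],
  [-0.05, -0.3167, 0.3167, 0.4138],
  [-0.0667, -0.3667, 0.3167, 0.452],
  [-0.0717, -0.4167, 0.3167, 0.4902],
  [-0.0717, -0.4667, 0.3167, 0.5284],
  [-0.0717, -0.5167, 0.3167, 0.5666],
])

```text
time: 11.6
ee_pos: [0.5081, -0.1536, 0.1962]
tcp_rot: [-178.1, 0.1, -128.0]
wrist_force: [-0.1, -0.1, -1.3]
opening: 0.0492
grasp_force: 42.7
```

To row units: -5.1 cm is -0.085, -4 cm is -0.0667, 0.66 rad is 0.2101.

servo_tool([
  [0, -0.0333, 0, 0.0382],
  [0, -0.0667, 0, 0.0764],
  [0, -0.085, 0, 0.1146],
  [0, -0.085, 0, 0.1528],
  [0, -0.085, 0, 0.191],
  [0, -0.085, 0, 0.2101],
  [0, -0.085, 0, 0.2101],
  [0, -0.085, 0, 0.2101],
  [0, -0.085, 0, 0.2101],
])

```text
time: 12.35
ee_pos: [0.5086, -0.2031, 0.1958]
tcp_rot: [-178.1, 0.1, -90.7]
wrist_force: [-0.9, -0.2, -1.6]
opening: 0.0491
grasp_force: 42.7
```

```bash
python3 - <<'E'
from scr import *
o=get_obs();print(o["q"].round(1),o["opening"])
P=screws(z=o["ee_pos"][2]-.007+.029,save="pics/w5.png")
cv2.imwrite("pics/t5.png",camera("top")[:,:,::-1])
E
```

```text
[ -22.2    2.3    3.3   89.3    0.7 -111.5] 0.04911906935302782
12.35 [ 0.50857151 -0.20312586  0.19579918] [-1.78144293e+02  5.77921531e-02 -9.06771432e+01]
[254. 202.] 1089.5 [ 507.4 -231.2]
[174.   8.] 260.5 [ 536.6 -307.9]
```

View pics/w5.png

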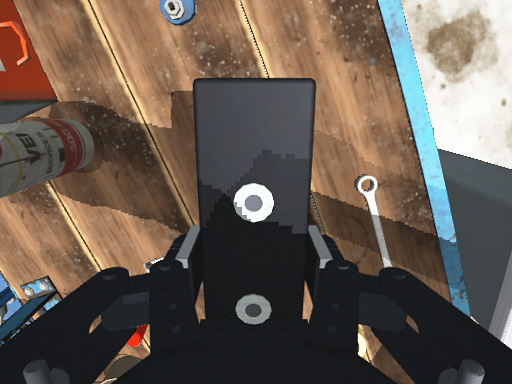

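The wrist view shows the bar held square, with the front screw at (254,202). That puts its centre at the TCP (y -0.203), 8 mm short of home. Now I'll lower it.

To row units: -16.2 cm is -0.27, 0.05 cm is 0.0008.

servo_tool([
  [0.0008, 0, -0.05, 0],
  [0.0008, 0, -0.1, 0],
  [0.0008, 0, -0.15, 0],
  [0.0008, 0, -0.2, 0],
  [0.0008, 0, -0.2333, 0],
  [0.0008, 0, -0.2583, 0],
  [0.0008, 0, -0.27, 0],
  [0.0008, 0, -0.27, 0],
  [0.0008, 0, -0.27, 0],
])

```text
time: 13.2
ee_pos: [0.5093, -0.2033, 0.0344]
tcp_rot: [-178.1, 0.0, -90.6]
wrist_force: [0.2, -0.2, -1.0]
opening: 0.0492
grasp_force: 42.6
```

servo_tool([
  [0, 0, -0.0017, 0],
  [0, 0, -0.0033, 0],
  [0, 0, -0.005, 0],
  [0, 0, -0.0067, 0],
  [0, 0, -0.0083, 0],
  [0, 0, -0.01, 0],
  [0, 0, -0.0117, 0],
  [0, 0, -0.0117, 0],
])

```text
time: 13.87
ee_pos: [0.509, -0.2032, 0.0265]
tcp_rot: [-178.2, 0.1, -90.6]
wrist_force: [-0.6, -0.1, -2.0]
opening: 0.0492
grasp_force: 42.6
```

Bar bottom is now at about 0.0195, so it is between the guides with no contact force. I'll keep lowering.

To row units: -0.6 cm is -0.01, -0.5 cm is -0.0083.

servo_tool([
  [0, 0, -0.0017, 0],
  [0, 0, -0.0033, 0],
  [0, 0, -0.005, 0],
  [0, 0, -0.0067, 0],
  [0, 0, -0.0083, 0],
  [0, 0, -0.01, 0],
  [0, 0, -0.01, 0],
])

```text
time: 14.45
ee_pos: [0.509, -0.2032, 0.0205]
tcp_rot: [-178.2, 0.1, -90.6]
wrist_force: [-0.3, -0.2, -1.9]
opening: 0.0492
grasp_force: 42.6
```

To row units: -0.2 cm is -0.0033, -0.15 cm is -0.0025.

servo_tool([
  [0, 0, -0.0008, 0],
  [0, 0, -0.0017, 0],
  [0, 0, -0.0025, 0],
  [0, 0, -0.0033, 0],
  [0, 0, -0.0033, 0],
])

```text
time: 14.87
ee_pos: [0.5091, -0.2032, 0.0192]
tcp_rot: [-178.1, 0.1, -90.6]
wrist_force: [-1.9, 1.2, 3.0]
opening: 0.0491
grasp_force: 43.3
```

Contact with the bed is at the expected height. Now I'll push toward the stop (+y).

To row units: 0.7 cm is 0.0117, 0.6 cm is 0.01.

servo_tool([
  [0, 0.0017, 0.0008, 0],
  [0, 0.0033, 0.0008, 0],
  [0, 0.005, 0.0008, 0],
  [0, 0.0067, 0.0008, 0],
  [0, 0.0083, 0.0008, 0],
  [0, 0.01, 0.0008, 0],
  [0, 0.0117, 0.0008, 0],
  [0, 0.0117, 0.0008, 0],
])

```text
time: 15.53
ee_pos: [0.5091, -0.196, 0.0192]
tcp_rot: [-178.1, 0.1, -90.5]
wrist_force: [0.0, -0.9, -3.0]
opening: 0.0496
grasp_force: 42.7
```

servo_tool([
  [0, 0.0008, 0, 0],
  [0, 0.0017, 0, 0],
  [0, 0.0025, 0, 0],
  [0, 0.0033, 0, 0],
  [0, 0.0033, 0, 0],
])

```text
time: 15.95
ee_pos: [0.509, -0.1951, 0.0194]
tcp_rot: [-178.2, -0.1, -90.6]
wrist_force: [-1.2, -5.9, -2.0]
opening: 0.0493
grasp_force: 42.7
```

The stop is felt (-5.9 N) at y = -0.195, as predicted. I'll push slightly more, then release slowly and lift.

To row units: 0.1 cm is 0.0017, 0.05 cm is 0.0008.

servo_tool([
  [0, 0.0008, 0, 0],
  [0, 0.0017, 0, 0],
  [0, 0.0017, 0, 0],
])

```text
time: 16.2
ee_pos: [0.5089, -0.1951, 0.0195]
tcp_rot: [-178.2, -0.2, -90.6]
wrist_force: [-1.0, -11.2, -2.5]
opening: 0.0492
grasp_force: 42.6
```

servo_tool([
  [0, 0, 0, 0],
  [0, 0, 0, 0],
  [0, 0, 0, 0],
  [0, 0, 0, 0],
  [0, 0, 0, 0],
  [0, 0, 0, 0],
  [0, 0, 0, 0],
  [0, 0, 0, 0],
], claw=0.1)

```text
time: 16.87
ee_pos: [0.5092, -0.1931, 0.0193]
tcp_rot: [-178.1, 0.1, -90.5]
wrist_force: [-0.2, -0.6, -0.1]
opening: 0.0766
grasp_force: 0.0
```

To row units: 20 cm is 0.3333, 18 cm is 0.3.

servo_tool([
  [0, 0, 0.0167, 0],
  [0, 0, 0.0333, 0],
  [0, 0, 0.0667, 0],
  [0, 0, 0.1167, 0],
  [0, 0, 0.1667, 0],
  [0, 0, 0.2333, 0],
  [0, -0.0667, 0.3, 0],
  [0, -0.0667, 0.3333, 0],
  [0, -0.0667, 0.3333, 0],
  [0, -0.0667, 0.3333, 0],
])

```text
time: 17.7
ee_pos: [0.5098, -0.2341, 0.2223]
tcp_rot: [-177.9, -0.0, -90.6]
wrist_force: [0.4, -0.7, -1.2]
opening: 0.0769
grasp_force: 0.0
```

```bash
python3 - <<'E'
from scr import *
P=screws(z=.041,save="pics/w6.png")
cv2.imwrite("pics/s6.png",camera("scene")[:,:,::-1])
a=cv2.imread("pics/w6.png");b=cv2.imread("pics/s6.png")[120:220,250:370]
cv2.imwrite("pics/d6.png",np.hstack([cv2.resize(a,(400,300)),cv2.resize(b,(360,300),interpolation=2)]))
E
```

```text
17.7 [ 0.50978935 -0.23413828  0.22228609] [-1.77904542e+02 -4.46638367e-02 -9.06197218e+01]
[260. 222.] 127.0 [ 509.1 -166.9]
[261. 175.] 144.0 [ 508.2 -223.8]
[184.  46.] 246.0 [ 587.1 -361.7]
[268.   8.] 266.0 [ 500.1 -395.3]
```

View pics/d6.png

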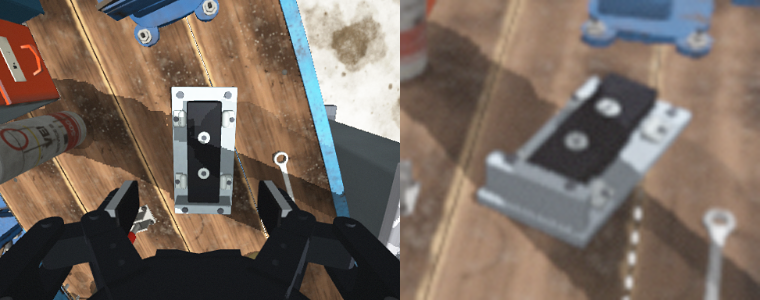

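The bar lies between the guides against the stop. Its centre measures (0.5086,-0.1954) against home at (0.509,-0.195), and the gripper is clear.

```bash
python3 -c "
from workcell import *
print(job_done())"
```

```text
the job is handed in; nothing more can be done
None
```

I found the hollow end by pressing, held it down, laid the bar in the jig with that end over the ledge against the stop, released it and handed the job in at about 18 s; the result was not reported back.

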